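# Tip the standing carton flat in the coffee drawer and shut the drawer

### The job

The drawer of the coffee unit cannot be shut because the small carton in it is standing on end, taller than the opening. Push the carton near its top so that it tips over, away from the cup, and lies flat on its broad face on the empty side of the drawer; do not lift it or move it about upright, and leave the cup untouched and upright. Then push the drawer fully shut without slamming it; grasp nothing and leave the other things where they stand.

Things in the scene. Friction and masses are not known exactly. Their poses are not given: they have to be found in the camera images.
- carton_center (a point): Centre of the plain brown card carton with a paper band: 60 mm wide (own x), 32 mm thick (own y), 106 mm high (own z, up while it stands), about 90 g. It stands loose on the drawer floor beside the cup, its broad faces (normal = own y) turned to the drawer's left and right within about 7 degrees, and tips easily over its long foot edge. It must end lying on one broad face.
- cup_center (a point): Centre, half-way up, of the small pale faceted cup, 66 mm wide at the rim and 63 mm high, that stands loose in the drawer on one side of the carton, about 20 mm clear of it (left or right changes). The carton is to fall to the other side. The cup's rim is 43 mm lower than the carton's top.
- drawer (a joint): How far the drawer stands open, m: 0 = fully shut (end stop), 0.15 = fully open. It starts at 0.14 to 0.15, slides with about 1 to 2 N and stays where it is left.
- drawer_floor (a point): Centre of the drawer's inner floor, on its upper surface, 26 mm above the worktop; moves with the drawer. x points into the unit, the way the drawer shuts; y to the left seen from its front; z up. The inside is 182 mm deep (x) and 360 mm wide (y); side and back walls rise 42 mm above the floor; the front panel, 14 mm thick and 400 mm wide, reaches from 20 to 100 mm above the worktop.
- unit: The low dark wooden unit that holds the drawer, fixed on the worktop: 200 mm deep (x), 404 mm wide (y), 110 mm high; origin under its middle, x away from its front, same axes as the drawer floor. Its front edge meets the back of the drawer's front panel when shut. A green and white mug (101 mm high) and a jar (86 mm) stand fixed at the back of its top. The drawer floor is lined with grey felt.
- knob_face (a point): Middle of the outer face of the round brass knob (26 mm across, standing 22 mm out) in the middle of the drawer's front panel, 60 mm above the worktop; same axes as the drawer floor.
- spotted_mug: White mug with dark spots, 82 x 117 x 91 mm, on the worktop to the right of the open drawer; origin under its middle. Bystander.
- book: Little dark green book, 76 x 116 x 15 mm, lying on the worktop to the left of the open drawer; origin under its middle. Bystander.
Mind the look-alikes: they are no part of the job. Of the things shaped like the part that bears carton_center, the cardboard one is meant. What is shaped like the part that bears cup_center but purple is not meant.

How it is judged:
On the way, in this order (a step that is already met when the one before it is completed fails the run):
1. the carton lies flat on a broad face on the floor of the open drawer, the cup still upright (angle between the y axis of carton_center and the z axis of drawer_floor, either way round below 0.12 rad and value of joint drawer above 0.09 m and x of carton_center in the frame of drawer_floor between -0.09 and 0.09 m and y of carton_center in the frame of drawer_floor between -0.18 and 0.18 m and z of carton_center in the frame of drawer_floor below 0.024 m and angle between cup_center's own z axis and vertical below 0.15 rad and x of cup_center in the frame of drawer_floor between -0.09 and 0.09 m and y of cup_center in the frame of drawer_floor between -0.18 and 0.18 m and z of cup_center in the frame of drawer_floor between 0.02 and 0.045 m), for 0.2 s.
2. the drawer is pushed fully shut with the carton lying in it (angle between the y axis of carton_center and the z axis of drawer_floor, either way round below 0.12 rad and value of joint drawer below 0.005 m and x of carton_center in the frame of drawer_floor between -0.09 and 0.09 m and y of carton_center in the frame of drawer_floor between -0.18 and 0.18 m and z of carton_center in the frame of drawer_floor below 0.024 m), for 0.2 s.
At the end, for the whole second after the job is handed in: The drawer is shut to within 5 mm; the carton lies inside it on a broad face, within 7 degrees of flat and its centre less than 24 mm above the drawer floor; the cup stands upright in the drawer (within 9 degrees); both at rest (all of step 2 and linear speed of each of carton, cup below 0.02 m/s and angle between cup_center's own z axis and vertical below 0.15 rad and x of cup_center in the frame of drawer_floor between -0.09 and 0.09 m and y of cup_center in the frame of drawer_floor between -0.18 and 0.18 m and z of cup_center in the frame of drawer_floor between 0.02 and 0.045 m); the robot touches nothing.
It fails at once if the carton is lifted off the drawer floor (its centre more than 69 mm above it, or more than 45 mm above it when lying) (z of carton_center in the frame of drawer_floor above 0.069 m or (angle between carton_center's own z axis and vertical above 1.3 rad and z of carton_center in the frame of drawer_floor above 0.045 m)).
It fails at once if the carton is carried or dragged more than 50 mm while still upright (angle between carton_center's own z axis and vertical below 0.3 rad and distance of carton_center from where it was at the start of the episode above 0.05 m).
It fails at once if the cup is tipped by more than 17 degrees or touched by the robot (angle between cup_center's own z axis and vertical above 0.3 rad or contact force between any of the arm, the fingers and cup above 0.5 N).
It fails at once if the drawer is slammed (shut faster than 0.5 m/s) (velocity of joint drawer below -0.5 m/s).
It fails at once if a bystander is moved by more than 20 mm (distance of any of spotted_mug, book from where it was at the start of the episode above 0.02 m).
It also fails if it takes over 37 s, if anything falls off the work surface, if the arm or the gripper's body presses on something with over 40 N, if the wrist force passes 120 N, or if a joint passes its speed limit or range.

### The arm

A 6-joint arm with a two-finger parallel gripper is mounted at the origin on a cart in front of the work surface, level with it; the furniture and walls round the work are solid. World frame = base frame: x ahead of the robot, y to its left, z up, the work surface at z = 0. Lengths are in m, angles in rad, forces in N, time in s.
With the tool pointing down it reaches from about 0.3 to 0.875 m from the base axis. Payload 6.4 kg.
Tool frame: the origin (TCP) lies at the very end of the fingers, on their centre line; the grasp point (between the pads) lies ctrl.grip_point_offset behind it (ctrl.grip_point_offset is the distance from the TCP to the grasp point, in m); z points along the fingers, x is the direction in which the jaws open and shut, and the axes are right-handed (so a half turn about z gives the same grasp; the last joint's range is limited). The gripper opens to 85 mm and grips with 20 to 120 N. Pads are 22 mm wide; open, the fingers measure 114 mm over their backs; the gripper's body (76 mm by 85 mm) begins 54 mm behind the grasp point. The pads swing forward as they close: fully open they stand 13 mm farther back than shut.
Start: joints at [1.142, 0.181, 1.607, -0, 1.354, -0.206], TCP at [0.127, 0.561, 0.231] pointing down, gripper open.
Joint ranges: [-2.99, 2.99], [-0.89, 2.07], [0.3, 2.58], [-1.14, 4.28], [0, 2.63], [-3.12, 3.12]. Speed limits (rad/s): [2.57, 2.57, 3.01, 3.14, 3.14, 3.14].

### API

Orientations are given as a unit quaternion [w, x, y, z].
In Python, from bench import get_obs, viewer, workorder, ctrl gives the robot as it stands. The module is installed in compiled form; this text tells all that it offers.
- The arm moves only by the tool move_arm, never from a script. Its argument "increments" is a list of rows, each an object of numbers: "tx", "ty", "tz": the shift along the tool's x, y, z in m; "turn": the turn about the tool's z in degrees. A call has 1 to 20 rows; each row is the pose to reach, as a shift and turn from the pose commanded when the call began, along the tool's axes at that moment; what a row does not reach only later rows make up. A row lasts 1/12 s, in which the tool goes at most 41.7 mm and 7.16 degrees, less where a joint would pass 70% of its speed; a pose out of reach is approached as far as the arm can. A call with a gripper value outside its range is refused whole. "gripper" is the opening, from 0 (shut) to 1 (fully open), set as the call begins (left out, the last holds). The fingers move at their own pace and stop on an object; the grip force is fixed at half the most. Time passes only in rows, so rows that repeat a pose let the fingers close. It gives the time, the measured TCP pose, the force and the opening at its end, in the units of the state.
- get_obs(): the state, without advancing time (a new reading comes with each control period).
- viewer.camera(name): name is "side" or "top" or "wrist"; returns (picture, depth): 480x640x3 uint8, red, green, blue; 480x640 float32, m along the optical axis (not along the pixel's ray), 0 where there is no reading.
- viewer.get_calibration(name): a dict with "intrinsics" (3x3 intrinsics, pixels), "origin" and "attitude" of the camera in the world. Camera axes: x right, y up, looking along -z (the intrinsics and any distortion apply to the point x, -y, -z); pixel columns grow to the right and rows downward; lengths in m; the calibration is good to about 2 mm. A picture is of the moment at which its call begins: read the wrist's pose just before it. get_calibration takes no time and is no camera call; for the wrist camera it gives the pose at the moment of the call.
- workorder.hand_in(): hands the job in, once; it reports no verdict.
The state is a dict: "time_s": time; "q": joint angles; "dq": joint speeds; "joint_efforts": joint torques, N m; "eef_pos": TCP position; "eef_rot": TCP orientation; "wrist_force": force on the tool from outside, world axes, zero at the start; "torque": the same for the moment, N m; "opening": opening from 0.0 (shut) to 1.0 (fully open).
Only numpy, scipy, OpenCV 4.12 (cv2) and the standard library are available. Lean on these libraries where they do the work, as an engineer would, in place of code of your own. Each camera call takes 0.05 s, during which the arm holds its last target.

## Working session

There is one attempt and no reset: what is moved stays moved. The work goes in short steps, Python scripts to look and compute and a tool call to move; the robot and the scene stay as the last step left them, time stands still between calls to the robot, and variables do not carry over. Pictures are saved under pics/ and viewed, and the job is handed in when it is done.

Besides the shell and the picture viewer there is one more tool, called after "Emit:" as name(argument=value, ...) on one line, values as JSON. move_arm: Moves the arm, as the interface text tells. Its arguments: {"type":"object","properties":{"increments":{"type":"array"},"gripper":{"type":"number"}},"required":["increments"]}

```bash
mkdir -p pics; ls
python3 - <<'E'
from bench import get_obs, viewer, ctrl
import cv2,numpy as np,pickle
d={}
for n in ("top","side"):
    c=viewer.get_calibration(n); p,z=viewer.camera(n); d[n]=(c,p,z)
    cv2.imwrite(f"pics/{n}0.png",p[:,:,::-1]); print(n,c)
pickle.dump(d,open("s0.pkl","wb"))
o=get_obs();print(o); print(ctrl.grip_point_offset)
E
```

```text
pics
top {'intrinsics': array([[503.87728254,   0.        , 326.28968697],
       [  0.        , 503.87728254, 240.468648  ],
       [  0.        ,   0.        ,   1.        ]]), 'origin': array([ 0.50203463, -0.07479416,  1.12667608]), 'attitude': array([-0.69857477, -0.02564651,  0.02246042,  0.71472448])}
side {'intrinsics': array([[449.32040442,   0.        , 322.79439536],
       [  0.        , 449.32040442, 235.14627502],
       [  0.        ,   0.        ,   1.        ]]), 'origin': array([ 0.04735122, -0.81618489,  0.53422699]), 'attitude': array([ 0.81109122,  0.49492999, -0.15824837, -0.26857547])}
{'time_s': 0.1, 'q': array([ 1.14170365e+00,  1.81480127e-01,  1.60793035e+00,  5.58605634e-06,
        1.35380645e+00, -2.06324695e-01]), 'dq': array([ 0.00062999, -0.00211008, -0.00052194,  0.00010477,  0.00058945,
        0.00015032]), 'joint_efforts': array([ 7.72140975e-04, -4.45876586e+01, -3.52238917e+01, -4.34049189e-04,
        4.24278012e-03,  2.37508641e-05]), 'eef_pos': array([0.12681294, 0.56031864, 0.23045593]), 'eef_rot': array([ 3.63698076e-04,  7.81322732e-01,  6.24126693e-01, -7.26153956e-04]), 'wrist_force': array([-0.37430382,  0.13099632, -0.23897811]), 'torque': array([ 0.00179316, -0.02658665, -0.00664968]), 'opening': 0.9999870372517535}
0.0187
```

View pics/top0.png

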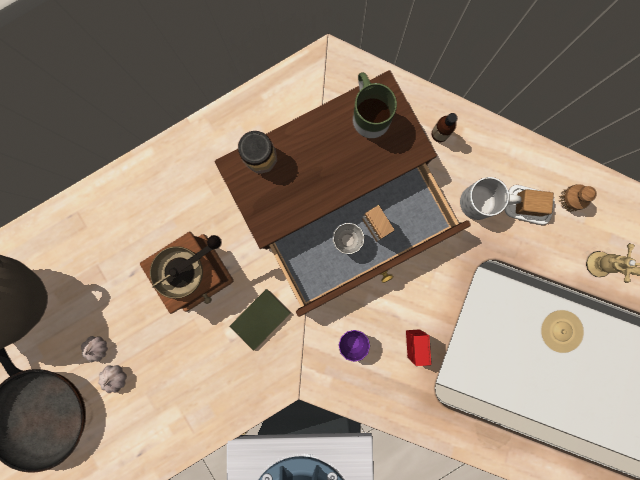

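View pics/side0.png

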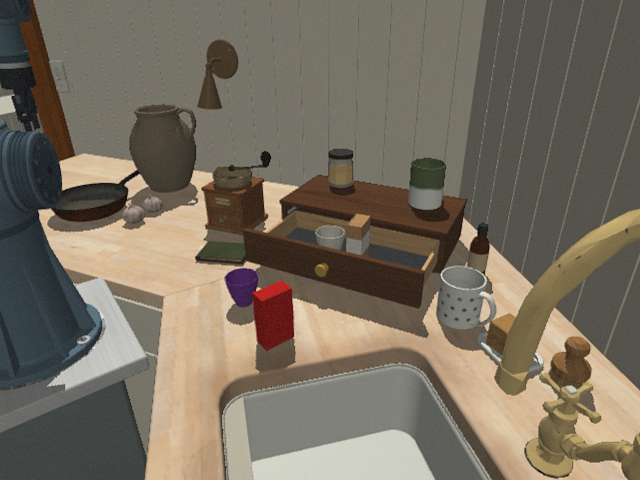

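Candidates for the carton: the brown card box in the drawer at top (379,222), the red box at (419,347) and the brown sponge block on a dish at (537,202). I choose the brown one in the drawer. Candidates for the cup: the pale one in the drawer at (348,239) and the purple one at (354,346). I choose the pale one. The cup is left of the carton, so the carton must fall to the right. Next is a close crop and the measurements.

```bash
cat > h.py <<'E'
import numpy as np,cv2
from scipy.spatial.transform import Rotation as R
def rot(q): return R.from_quat([q[1],q[2],q[3],q[0]]).as_matrix()
def ray(c,u,v):
    K=c['intrinsics'];d=np.array([(u-K[0,2])/K[0,0],-(v-K[1,2])/K[1,1],-1.]);return np.array(c['origin']),rot(c['attitude'])@d
def onz(c,u,v,z):
    o,d=ray(c,u,v);return o+d*(z-o[2])/d[2]
def cloud(c,z):
    K=c['intrinsics'];v,u=np.mgrid[0:480,0:640]
    P=np.stack([(u-K[0,2])/K[0,0]*z,-(v-K[1,2])/K[1,1]*z,-z],-1)
    return P@rot(c['attitude']).T+np.array(c['origin'])
E
python3 - <<'E'
import pickle,cv2,numpy as np
from h import *
d=pickle.load(open('s0.pkl','rb'));c,p,z=d['top'];P=cloud(c,z)
cv2.imwrite('pics/crop0.png',cv2.resize(p[140:330,220:480,::-1],None,fx=3,fy=3,interpolation=cv2.INTER_CUBIC))
def rect(m,name,box):
    mm=np.zeros_like(m);x0,x1,y0,y1=box;mm[y0:y1,x0:x1]=m[y0:y1,x0:x1]
    pts=P[mm][:,:3];r=cv2.minAreaRect(pts[:,:2].astype(np.float32));print(name,mm.sum(),pts.mean(0).round(4),pts[:,2].min().round(4),pts[:,2].max().round(4),r,cv2.boxPoints(r).round(3).tolist())
Z=P[:,:,2]
rect((abs(Z-.132)<.006),'carton top',(355,405,195,250))
rect((Z>.075)&(Z<.1),'cup rim',(325,368,218,262))
rect((abs(Z-.1)<.006),'panel',(285,480,215,325))
rect((abs(Z-.11)<.004),'unit',(210,445,60,255))
for u,v in((387,279),(379,212),(348,239),(320,270),(370,190)):print(u,v,P[v,u].round(4))
E
```

```text
carton top 500 [ 0.6053 -0.1774  0.1323] 0.1263 0.1375 ((0.6056357026100159, -0.17766067385673523), (0.05996222421526909, 0.03243161737918854), 30.64091682434082) [[0.5720000267028809, -0.17900000512599945], [0.5879999995231628, -0.2070000022649765], [0.6399999856948853, -0.17599999904632568], [0.6230000257492065, -0.14800000190734863]]
cup rim 217 [ 0.5805 -0.1191  0.0858] 0.0751 0.0991 ((0.5788094401359558, -0.12371791899204254), (0.06357444077730179, 0.07924393564462662), 15.095352172851562) [[0.5379999876022339, -0.09399999678134918], [0.5580000281333923, -0.17000000178813934], [0.6200000047683716, -0.15399999916553497], [0.5989999771118164, -0.07699999958276749]]
panel 1389 [ 0.5154 -0.183   0.1002] 0.0942 0.1059 ((0.581139087677002, -0.15212726593017578), (0.1652005910873413, 0.3983420729637146), 26.494531631469727) [[0.4180000126361847, -0.010999999940395355], [0.5960000157356262, -0.367000013589859], [0.7440000176429749, -0.2939999997615814], [0.5659999847412109, 0.06300000101327896]]
unit 16241 [ 0.7273 -0.0681  0.1104] 0.106 0.114 ((0.7513164281845093, -0.07616235315799713), (0.48468926548957825, 0.391520231962204), 88.46172332763672) [[0.5490000247955322, -0.31299999356269836], [0.9409999847412109, -0.3240000009536743], [0.9539999961853027, 0.16099999845027924], [0.5619999766349792, 0.17100000381469727]]
387 279 [ 0.4905 -0.1956  0.072 ]
379 212 [ 0.624  -0.1769  0.1326]
348 239 [ 0.5787 -0.118   0.0341]
320 270 [ 0.5129 -0.0555  0.0245]
370 190 [ 0.672  -0.1621  0.1116]
```

View pics/crop0.png

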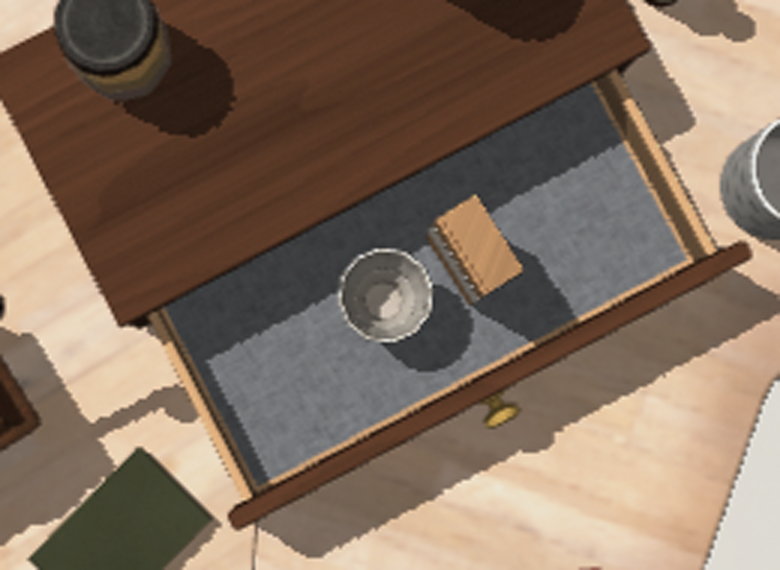

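The crop confirms it: the plain brown carton is at crop (478,245), with the pale cup to its left at crop (385,295), and the right side of the drawer is empty. Now I'll refine the panel line and cup and compute the moves.

```bash
cat >> h.py <<'E'
def inc(p,yaw=None,o=None):
    from bench import get_obs
    o=o or get_obs();M=rot(o['eef_rot']);a=M.T@(np.array(p)-o['eef_pos'])
    y=np.degrees(np.arctan2(M[1,0],M[0,0]));print('inc',a.round(4),'turn',None if yaw is None else round(-((yaw-y+180)%360-180),2),'yaw now',y.round(2))
E
python3 - <<'E'
import pickle,cv2,numpy as np
from h import *
d=pickle.load(open('s0.pkl','rb'));c,p,z=d['top'];P=cloud(c,z);Z=P[:,:,2]
A=np.array([.418,-.011]);B=np.array([.596,-.367])
n=np.array([.895,.446])
s=(P[:,:,:2]-A)@n
m=(abs(Z-.1)<.006)&(abs(s)<.03); 
t=(P[:,:,:2]-A)@np.array([.446,-.895]);m&=(t>-.03)&(t<.43)
r=cv2.minAreaRect(P[m][:,:2].astype(np.float32));print('panel',r)
m=(Z>.02)&(Z<.15)&(s<-.0)
# obstacles in front
for nm,(x0,x1,y0,y1) in dict(red=(400,440,322,375),purple=(330,375,325,368),grinder=(140,225,230,315),spot=(460,525,175,225),jar=(235,280,128,180),mug=(350,400,75,140)).items():
    q=P[y0:y1,x0:x1].reshape(-1,3);q=q[(q[:,2]>.03 if nm not in('jar','mug') else q[:,2]>.13)&(q[:,2]<.5)];print(nm,q.min(0).round(3),q.max(0).round(3))
# cup rim by colour
x0,y0=322,215
rim=[onz(c,u,v,.089) for u,v in((333,239),(363,239),(348,224),(348,254))];print(np.round(rim,3),np.mean(rim,0))
u=np.array([-.509,.861])
cc=np.array([.6056,-.1777]);st=cc+.047*u
inc([*st,.330],120.6);inc([*st,.115],120.6)
E
```

```text
panel ((0.5135544538497925, -0.18581564724445343), (0.01416961569339037, 0.3983420729637146), 26.49452781677246)
red [ 0.317 -0.274  0.03 ] [ 0.378 -0.24   0.111]
purple [ 0.322 -0.155  0.03 ] [ 0.386 -0.092  0.068]
grinder [0.433 0.124 0.03 ] [0.595 0.305 0.215]
spot [ 0.599 -0.502  0.03 ] [ 0.698 -0.345  0.105]
jar [0.711 0.026 0.131] [0.775 0.091 0.201]
mug [ 0.777 -0.207  0.131] [ 0.884 -0.13   0.214]
[[ 0.576 -0.085  0.089]
 [ 0.574 -0.147  0.089]
 [ 0.606 -0.117  0.089]
 [ 0.544 -0.115  0.089]] [ 0.57484072 -0.11578747  0.089     ]
inc [-0.58    0.5977 -0.0988] turn -43.36 yaw now 77.24
inc [-0.5796  0.5978  0.1162] turn -43.36 yaw now 77.24
```

Emit:
move_arm(increments=[{"tz": -0.04}, {"tz": -0.08}, {"tz": -0.1}, {"tx": -0.58, "ty": 0.598, "tz": -0.1, "turn": -43.4}, {"tx": -0.58, "ty": 0.598, "tz": -0.1, "turn": -43.4}, {"tx": -0.58, "ty": 0.598, "tz": -0.1, "turn": -43.4}, {"tx": -0.58, "ty": 0.598, "tz": -0.1, "turn": -43.4}, {"tx": -0.58, "ty": 0.598, "tz": -0.1, "turn": -43.4}, {"tx": -0.58, "ty": 0.598, "tz": -0.1, "turn": -43.4}, {"tx": -0.58, "ty": 0.598, "tz": -0.1, "turn": -43.4}, {"tx": -0.58, "ty": 0.598, "tz": -0.1, "turn": -43.4}, {"tx": -0.58, "ty": 0.598, "tz": -0.1, "turn": -43.4}, {"tx": -0.58, "ty": 0.598, "tz": -0.1, "turn": -43.4}, {"tx": -0.58, "ty": 0.598, "tz": -0.1, "turn": -43.4}, {"tx": -0.58, "ty": 0.598, "tz": -0.1, "turn": -43.4}, {"tx": -0.58, "ty": 0.598, "tz": -0.1, "turn": -43.4}, {"tx": -0.58, "ty": 0.598, "tz": -0.1, "turn": -43.4}, {"tx": -0.58, "ty": 0.598, "tz": -0.1, "turn": -43.4}, {"tx": -0.58, "ty": 0.598, "tz": -0.1, "turn": -43.4}], gripper=0)

```text
validation failed for argument at $.in...
```

Emit:
move_arm(increments=[{"tx": 0, "ty": 0, "tz": -0.04, "turn": 0}, {"tx": 0, "ty": 0, "tz": -0.08, "turn": 0}, {"tx": 0, "ty": 0, "tz": -0.1, "turn": 0}], gripper=0)

```text
time_s: 0.35
eef_pos: [0.1274, 0.5617, 0.3356]
eef_rot: [-0.001, 0.781, 0.624, 0.002]
wrist_force: [0.5, 0.7, 0.2]
opening: 0.603
```

Emit:
move_arm(increments=[{"tx": -0.58, "ty": 0.598, "tz": 0, "turn": -43.4}, {"tx": -0.58, "ty": 0.598, "tz": 0, "turn": -43.4}, {"tx": -0.58, "ty": 0.598, "tz": 0, "turn": -43.4}, {"tx": -0.58, "ty": 0.598, "tz": 0, "turn": -43.4}, {"tx": -0.58, "ty": 0.598, "tz": 0, "turn": -43.4}, {"tx": -0.58, "ty": 0.598, "tz": 0, "turn": -43.4}, {"tx": -0.58, "ty": 0.598, "tz": 0, "turn": -43.4}, {"tx": -0.58, "ty": 0.598, "tz": 0, "turn": -43.4}, {"tx": -0.58, "ty": 0.598, "tz": 0, "turn": -43.4}, {"tx": -0.58, "ty": 0.598, "tz": 0, "turn": -43.4}, {"tx": -0.58, "ty": 0.598, "tz": 0, "turn": -43.4}, {"tx": -0.58, "ty": 0.598, "tz": 0, "turn": -43.4}], gripper=0)

```text
time_s: 1.35
eef_pos: [0.3871, 0.1617, 0.3314]
eef_rot: [0.0, 0.495, 0.869, 0.0]
wrist_force: [1.2, 0.7, 0.8]
opening: -0.002
```

Run:
```python
from h import *
inc([.5817,-.1372,.33],120.6)
```

```text
inc [-0.3563  0.0151  0.0014] turn 0.04 yaw now 120.64
```

Emit:
move_arm(increments=[{"tx": -0.356, "ty": 0.015, "tz": 0, "turn": 0}, {"tx": -0.356, "ty": 0.015, "tz": 0, "turn": 0}, {"tx": -0.356, "ty": 0.015, "tz": 0, "turn": 0}, {"tx": -0.356, "ty": 0.015, "tz": 0, "turn": 0}, {"tx": -0.356, "ty": 0.015, "tz": 0, "turn": 0}, {"tx": -0.356, "ty": 0.015, "tz": 0, "turn": 0}, {"tx": -0.356, "ty": 0.015, "tz": 0, "turn": 0}, {"tx": -0.356, "ty": 0.015, "tz": 0, "turn": 0}, {"tx": -0.356, "ty": 0.015, "tz": 0, "turn": 0}, {"tx": -0.356, "ty": 0.015, "tz": 0, "turn": 0}, {"tx": -0.356, "ty": 0.015, "tz": 0, "turn": 0}, {"tx": -0.356, "ty": 0.015, "tz": 0, "turn": 0}])

```text
time_s: 2.35
eef_pos: [0.5806, -0.1344, 0.3309]
eef_rot: [-0.001, 0.495, 0.869, 0.0]
wrist_force: [-0.1, 0.1, 0.3]
opening: -0.001
```

Run:
```python
from h import *
from bench import *
inc([.5817,-.1372,.115],120.6)
c=viewer.get_calibration('wrist');p,z=viewer.camera('wrist');cv2.imwrite('pics/w1.png',p[:,:,::-1])
p,z=viewer.camera('side');cv2.imwrite('pics/s1.png',p[:,:,::-1])
P=cloud(c,z);m=abs(P[:,:,2]-.132)<.004
m&=(abs(P[:,:,0]-.606)<.06)&(abs(P[:,:,1]+.178)<.06)
if m.sum():print(m.sum(),P[m].mean(0),cv2.minAreaRect(P[m][:,:2].astype(np.float32)))
```

```text
inc [-0.0033 -0.0003  0.2159] turn 0.04 yaw now 120.64
```

View pics/w1.png

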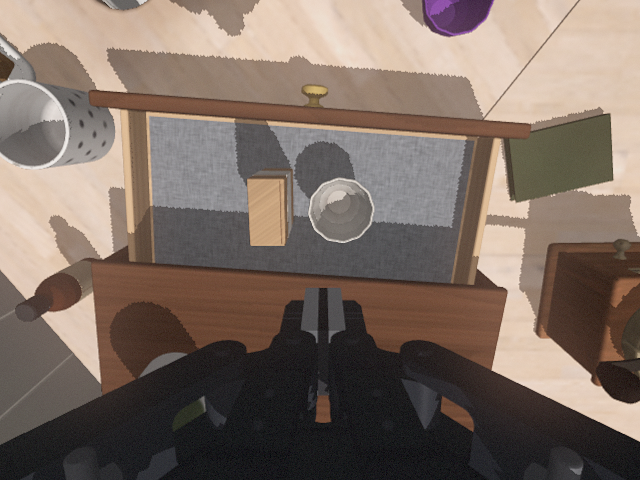

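View pics/s1.png

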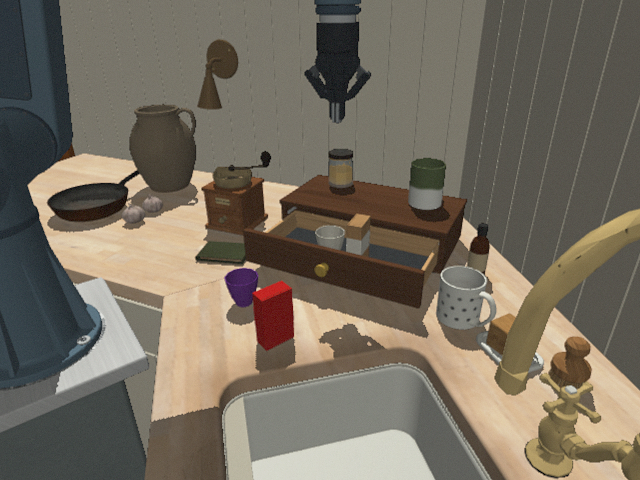

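The wrist view shows the carton at (268,211), the cup at (341,210) and the shut fingers at (323,300). The side view shows nothing has moved. I'll descend beside the carton's top, with the tip above the cup rim.

Emit:
move_arm(increments=[{"tx": -0.003, "ty": 0, "tz": 0.04, "turn": 0}, {"tx": -0.003, "ty": 0, "tz": 0.08, "turn": 0}, {"tx": -0.003, "ty": 0, "tz": 0.12, "turn": 0}, {"tx": -0.003, "ty": 0, "tz": 0.15, "turn": 0}, {"tx": -0.003, "ty": 0, "tz": 0.175, "turn": 0}, {"tx": -0.003, "ty": 0, "tz": 0.195, "turn": 0}, {"tx": -0.003, "ty": 0, "tz": 0.207, "turn": 0}, {"tx": -0.003, "ty": 0, "tz": 0.214, "turn": 0}, {"tx": -0.003, "ty": 0, "tz": 0.214, "turn": 0}])

```text
time_s: 3.2
eef_pos: [0.582, -0.1367, 0.1167]
eef_rot: [-0.001, 0.495, 0.869, -0.0]
wrist_force: [-1.0, 0.4, 0.0]
opening: 0.0
```

Run:
```python
from h import *
from bench import *
inc([.5817,-.1372,.115],120.6);inc([.6056,-.1777,.115])
p,z=viewer.camera('side');cv2.imwrite('pics/s2.png',cv2.resize(p[130:330,200:460,::-1],None,fx=3,fy=3))
```

```text
inc [-0.0003 -0.0005  0.0017] turn 0.09 yaw now 120.69
inc [-0.0473 -0.0006  0.0016] turn None yaw now 120.69
```

View pics/s2.png

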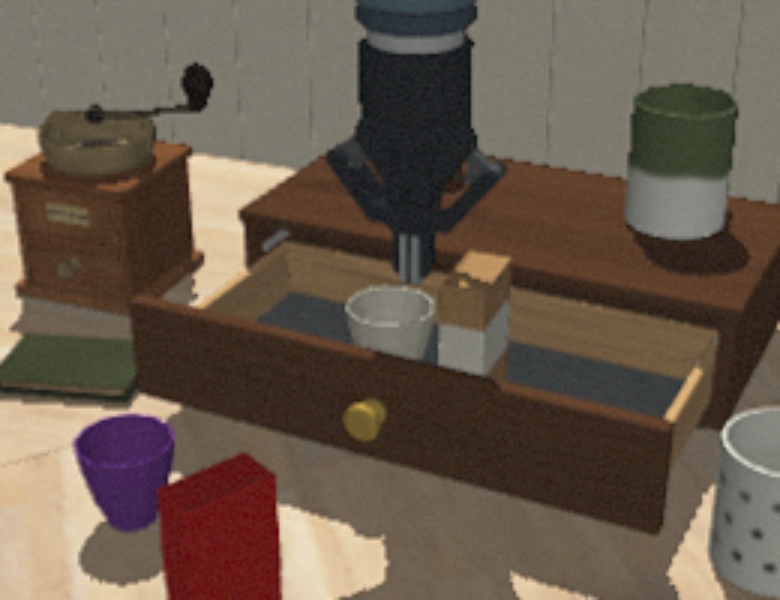

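The finger tip is at crop (412,278), above the cup rim and left of the carton top. I'll push in the first part, to see the contact.

Emit:
move_arm(increments=[{"tx": -0.006, "ty": 0, "tz": 0, "turn": 0}, {"tx": -0.012, "ty": 0, "tz": 0, "turn": 0}, {"tx": -0.018, "ty": 0, "tz": 0, "turn": 0}, {"tx": -0.023, "ty": 0, "tz": 0, "turn": 0}, {"tx": -0.028, "ty": 0, "tz": 0, "turn": 0}, {"tx": -0.032, "ty": 0, "tz": 0, "turn": 0}])

```text
time_s: 3.75
eef_pos: [0.5994, -0.1661, 0.1177]
eef_rot: [0.0, 0.495, 0.869, -0.0]
wrist_force: [-0.3, -0.5, -0.3]
opening: -0.0
```

Run:
```python
from h import *
from bench import *
p,z=viewer.camera('side');cv2.imwrite('pics/s3.png',cv2.resize(p[180:310,240:440,::-1],None,fx=4,fy=4))
```

```text
(no output)
```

View pics/s3.png

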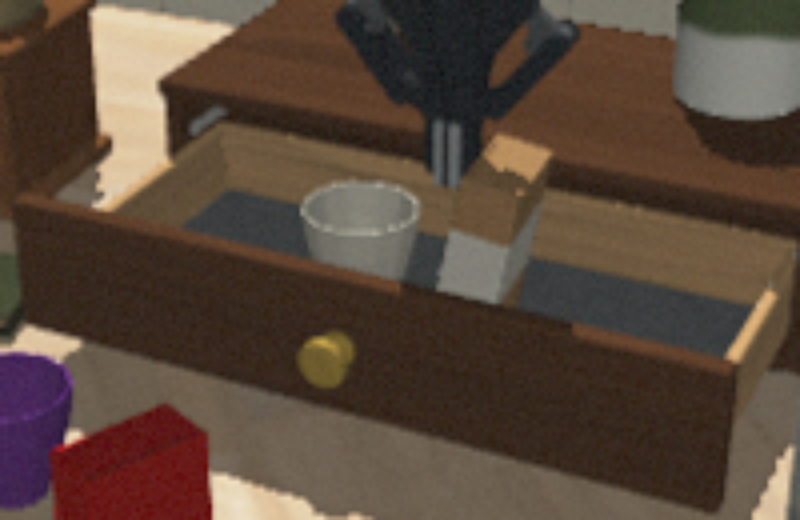

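The carton is tilting to the right, its top at crop (515,160) and foot edge at (510,295). It is not sliding, so I continue.

Emit:
move_arm(increments=[{"tx": -0.005, "ty": 0, "tz": 0, "turn": 0}, {"tx": -0.01, "ty": 0, "tz": 0, "turn": 0}, {"tx": -0.015, "ty": 0, "tz": 0, "turn": 0}, {"tx": -0.02, "ty": 0, "tz": 0, "turn": 0}, {"tx": -0.025, "ty": 0, "tz": 0, "turn": 0}, {"tx": -0.03, "ty": 0, "tz": 0, "turn": 0}, {"tx": -0.03, "ty": 0, "tz": 0, "turn": 0}, {"tx": -0.03, "ty": 0, "tz": 0, "turn": 0}])

```text
time_s: 4.47
eef_pos: [0.6143, -0.1913, 0.1174]
eef_rot: [-0.0, 0.495, 0.869, 0.0]
wrist_force: [-0.1, -0.5, 0.2]
opening: 0.0
```

Run:
```python
from h import *
from bench import *
p,z=viewer.camera('side');cv2.imwrite('pics/s4.png',cv2.resize(p[180:310,240:440,::-1],None,fx=4,fy=4))
```

```text
(no output)
```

View pics/s4.png

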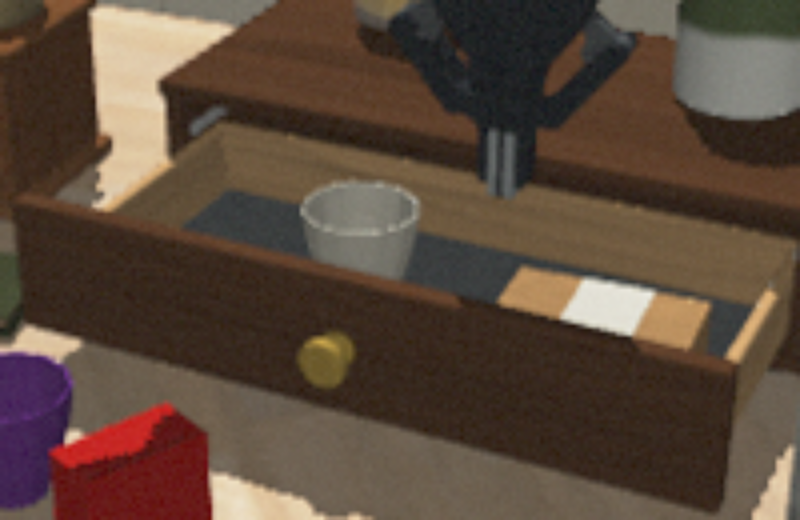

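The carton lies flat on its broad face at crop (605,305), and the cup is upright and unmoved at (360,230). I'll retreat up and go over in front of the knob.

Run:
```python
from h import *
inc([.4474,-.2188,.20],116.5)
```

```text
inc [ 0.061  -0.1576 -0.0826] turn 4.12 yaw now 120.62
```

Emit:
move_arm(increments=[{"tx": 0, "ty": 0, "tz": -0.04, "turn": 0}, {"tx": 0, "ty": 0, "tz": -0.075, "turn": 0}, {"tx": 0.015, "ty": -0.039, "tz": -0.083, "turn": 4.1}, {"tx": 0.03, "ty": -0.075, "tz": -0.083, "turn": 4.1}, {"tx": 0.045, "ty": -0.112, "tz": -0.083, "turn": 4.1}, {"tx": 0.056, "ty": -0.142, "tz": -0.083, "turn": 4.1}, {"tx": 0.061, "ty": -0.158, "tz": -0.083, "turn": 4.1}, {"tx": 0.061, "ty": -0.158, "tz": -0.083, "turn": 4.1}, {"tx": 0.061, "ty": -0.158, "tz": -0.083, "turn": 4.1}, {"tx": 0.061, "ty": -0.158, "tz": -0.083, "turn": 4.1}])

```text
time_s: 5.35
eef_pos: [0.448, -0.2191, 0.2009]
eef_rot: [0.001, 0.526, 0.851, 0.0]
wrist_force: [-0.1, -0.8, 0.5]
opening: -0.002
```

Run:
```python
from h import *
from bench import *
inc([.4474,-.2188,.047],116.5)
c=viewer.get_calibration('top');p,z=viewer.camera('top');cv2.imwrite('pics/t5.png',cv2.resize(p[140:380,220:480,::-1],None,fx=2.5,fy=2.5))
P=cloud(c,z)
q=P[180:260,370:450];m=(q[...,2]>.045)&(q[...,2]<.07);hsv=cv2.cvtColor(p,cv2.COLOR_RGB2HSV)[180:260,370:450]
m&=(hsv[...,2]>120)
print(m.sum(),q[m][:,2].mean(),q[m][:,2].std(),cv2.minAreaRect(q[m][:,:2].astype(np.float32)))
```

```text
inc [ 0.0007 -0.0006  0.1539] turn 0.03 yaw now 116.53
1517 0.05935555325586333 0.0031380182032589624 ((0.623041033744812, -0.2541407644748688), (0.10844562947750092, 0.1617715209722519), 31.123493194580078)
```

View pics/t5.png

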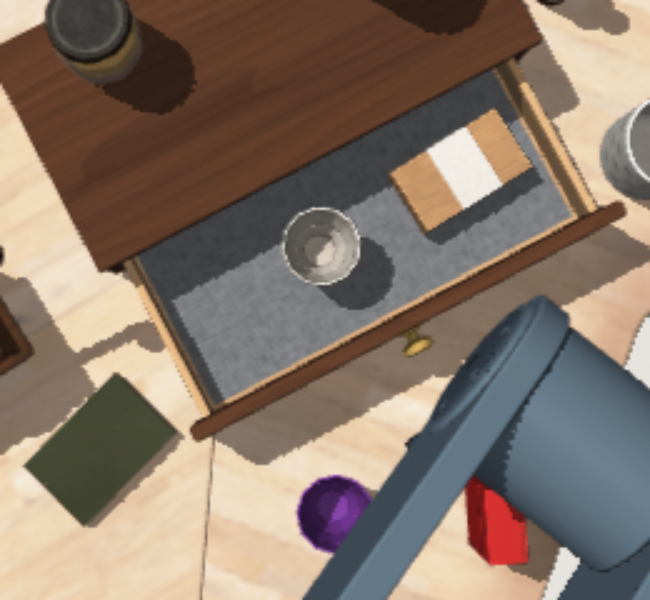

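The carton top is at z≈0.059 m, so it is flat, and it is inside the drawer at crop (460,170). The cup is at (322,247). I'll descend in front of the knob.

Emit:
move_arm(increments=[{"tx": 0, "ty": 0, "tz": 0.04, "turn": 0}, {"tx": 0, "ty": 0, "tz": 0.08, "turn": 0}, {"tx": 0, "ty": 0, "tz": 0.11, "turn": 0}, {"tx": 0, "ty": 0, "tz": 0.135, "turn": 0}, {"tx": 0, "ty": 0, "tz": 0.148, "turn": 0}, {"tx": 0, "ty": 0, "tz": 0.154, "turn": 0}, {"tx": 0, "ty": 0, "tz": 0.154, "turn": 0}])

```text
time_s: 5.98
eef_pos: [0.447, -0.218, 0.0448]
eef_rot: [-0.002, 0.526, 0.851, 0.0]
wrist_force: [-0.7, 0.0, 0.6]
opening: -0.002
```

Run:
```python
from h import *
from bench import *
inc([.4877,-.1987,.047],116.5)
p,z=viewer.camera('side');cv2.imwrite('pics/s6.png',cv2.resize(p[130:380,200:470,::-1],None,fx=2.4,fy=2.4))
```

```text
inc [-0.001   0.0451 -0.0023] turn 0.09 yaw now 116.59
```

View pics/s6.png

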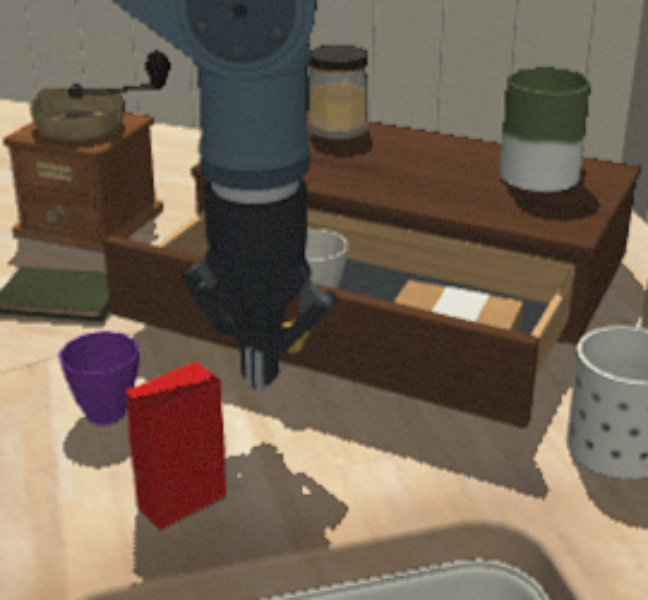

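The fingers are in front of the knob and clear of everything. Pushing starts slowly.

Emit:
move_arm(increments=[{"tx": 0, "ty": 0.01, "tz": 0, "turn": 0}, {"tx": 0, "ty": 0.02, "tz": 0, "turn": 0}, {"tx": 0, "ty": 0.027, "tz": 0, "turn": 0}, {"tx": 0, "ty": 0.03, "tz": 0, "turn": 0}, {"tx": 0, "ty": 0.033, "tz": 0, "turn": 0}, {"tx": 0, "ty": 0.036, "tz": 0, "turn": 0}, {"tx": 0, "ty": 0.04, "tz": 0, "turn": 0}, {"tx": 0, "ty": 0.044, "tz": 0, "turn": 0}, {"tx": 0, "ty": 0.049, "tz": 0, "turn": 0}, {"tx": 0, "ty": 0.054, "tz": 0, "turn": 0}, {"tx": 0, "ty": 0.059, "tz": 0, "turn": 0}, {"tx": 0, "ty": 0.064, "tz": 0, "turn": 0}, {"tx": 0, "ty": 0.069, "tz": 0, "turn": 0}, {"tx": 0, "ty": 0.074, "tz": 0, "turn": 0}, {"tx": 0, "ty": 0.079, "tz": 0, "turn": 0}, {"tx": 0, "ty": 0.084, "tz": 0, "turn": 0}, {"tx": 0, "ty": 0.089, "tz": 0, "turn": 0}, {"tx": 0, "ty": 0.093, "tz": 0, "turn": 0}, {"tx": 0, "ty": 0.096, "tz": 0, "turn": 0}, {"tx": 0, "ty": 0.098, "tz": 0, "turn": 0}])

```text
time_s: 7.7
eef_pos: [0.5352, -0.175, 0.0464]
eef_rot: [-0.0, 0.526, 0.851, 0.0]
wrist_force: [-1.1, -1.6, 0.6]
opening: -0.001
```

Run:
```python
from h import *
from bench import *
p,z=viewer.camera('top');cv2.imwrite('pics/t7.png',cv2.resize(p[100:340,210:500,::-1],None,fx=2.5,fy=2.5))
p,z=viewer.camera('side');cv2.imwrite('pics/s7.png',cv2.resize(p[130:380,200:470,::-1],None,fx=2.4,fy=2.4))
```

```text
(no output)
```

View pics/t7.png

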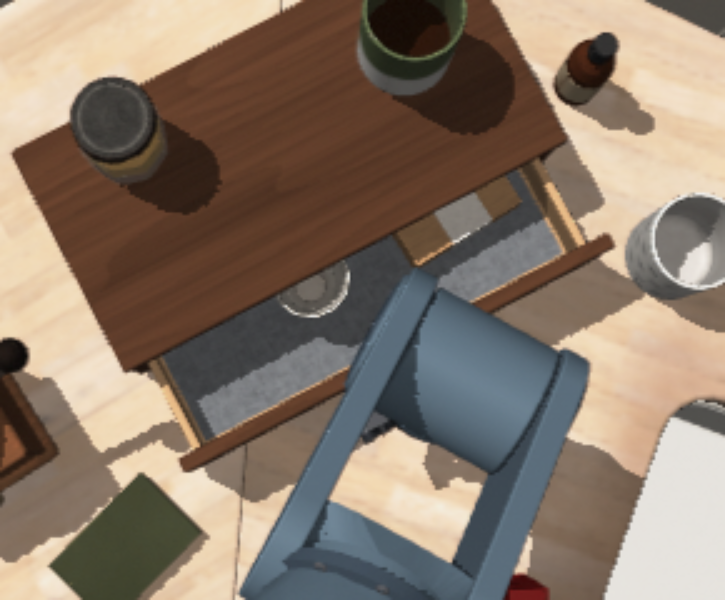

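View pics/s7.png

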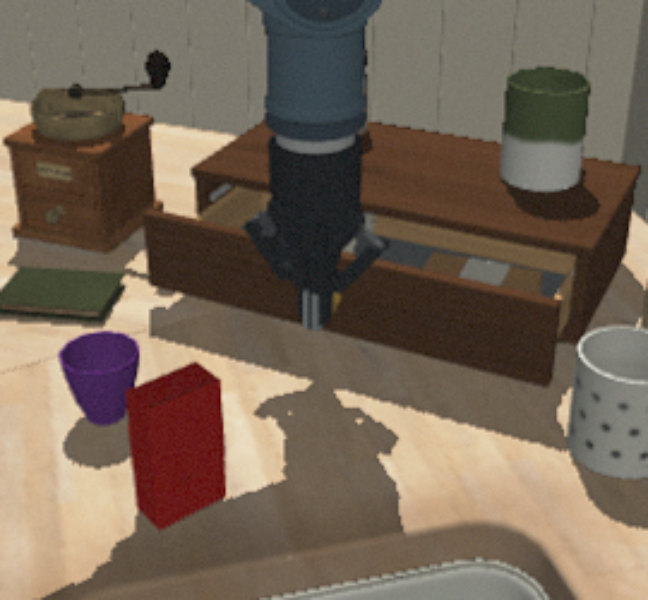

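The drawer is about half shut, and the contents ride along (carton at crop (460,220), cup at (315,290)). Continuing.

Emit:
move_arm(increments=[{"tx": 0, "ty": 0.003, "tz": 0, "turn": 0}, {"tx": 0, "ty": 0.007, "tz": 0, "turn": 0}, {"tx": 0, "ty": 0.012, "tz": 0, "turn": 0}, {"tx": 0, "ty": 0.017, "tz": 0, "turn": 0}, {"tx": 0, "ty": 0.022, "tz": 0, "turn": 0}, {"tx": 0, "ty": 0.027, "tz": 0, "turn": 0}, {"tx": 0, "ty": 0.032, "tz": 0, "turn": 0}, {"tx": 0, "ty": 0.037, "tz": 0, "turn": 0}, {"tx": 0, "ty": 0.042, "tz": 0, "turn": 0}, {"tx": 0, "ty": 0.047, "tz": 0, "turn": 0}, {"tx": 0, "ty": 0.052, "tz": 0, "turn": 0}, {"tx": 0, "ty": 0.056, "tz": 0, "turn": 0}, {"tx": 0, "ty": 0.06, "tz": 0, "turn": 0}, {"tx": 0, "ty": 0.063, "tz": 0, "turn": 0}, {"tx": 0, "ty": 0.066, "tz": 0, "turn": 0}, {"tx": 0, "ty": 0.068, "tz": 0, "turn": 0}, {"tx": 0, "ty": 0.07, "tz": 0, "turn": 0}, {"tx": 0, "ty": 0.072, "tz": 0, "turn": 0}])

```text
time_s: 9.3
eef_pos: [0.5995, -0.1431, 0.0466]
eef_rot: [0.0, 0.526, 0.85, 0.0]
wrist_force: [-1.3, 0.2, 0.3]
opening: 0.002
```

Emit:
move_arm(increments=[{"tx": 0, "ty": 0.0015, "tz": 0, "turn": 0}, {"tx": 0, "ty": 0.003, "tz": 0, "turn": 0}, {"tx": 0, "ty": 0.0045, "tz": 0, "turn": 0}, {"tx": 0, "ty": 0.006, "tz": 0, "turn": 0}, {"tx": 0, "ty": 0.006, "tz": 0, "turn": 0}])

```text
time_s: 9.72
eef_pos: [0.6051, -0.1404, 0.0466]
eef_rot: [0.0, 0.526, 0.851, 0.0]
wrist_force: [-1.1, 0.1, -0.4]
opening: 0.0
```

Run:
```python
from h import *
from bench import *
c=viewer.get_calibration('top')
p,z=viewer.camera('top');cv2.imwrite('pics/t8.png',cv2.resize(p[100:340,210:500,::-1],None,fx=2.5,fy=2.5))
P=cloud(c,z);Z=P[...,2];A=np.array([.5073,-.1889]);n=np.array([.895,.446])
s=(P[...,:2]-A)@n;m=(abs(Z-.1)<.004)&(s>.08)&(s<.17)
print(m.sum(),cv2.minAreaRect(P[m][:,:2].astype(np.float32)),np.percentile(s[m],[1,50,99]))
m=(abs(Z-.11)<.003)&(s>.05);print(np.percentile(s[m],[.1,.5,1]))
```

```text
840 ((0.6924622058868408, -0.2595175504684448), (0.08694153279066086, 0.690841019153595), 24.791231155395508) [0.08839414 0.1478328  0.16431706]
[0.07284083 0.13037953 0.15764115]
```

View pics/t8.png

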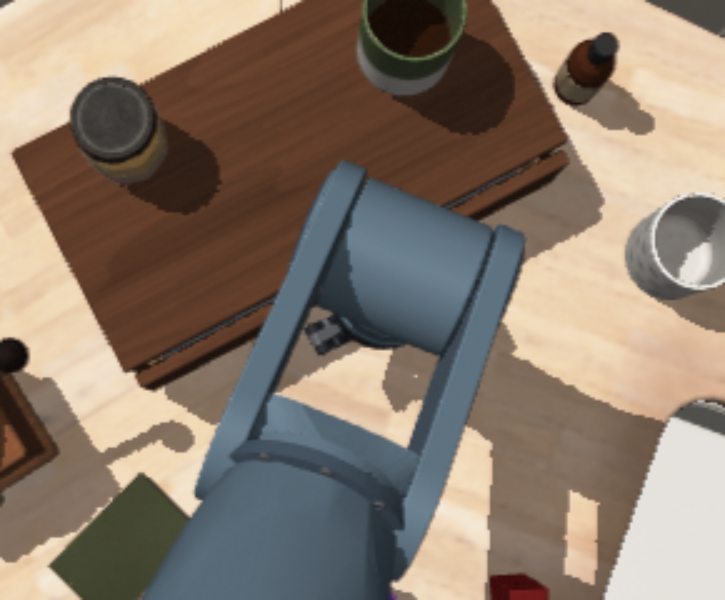

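A small gap remains, about 5–8 mm, seen as a slit at crop (510,185). I'll push on slowly until the force rises.

Emit:
move_arm(increments=[{"tx": 0, "ty": 0.0015, "tz": 0, "turn": 0}, {"tx": 0, "ty": 0.003, "tz": 0, "turn": 0}, {"tx": 0, "ty": 0.0045, "tz": 0, "turn": 0}, {"tx": 0, "ty": 0.006, "tz": 0, "turn": 0}, {"tx": 0, "ty": 0.006, "tz": 0, "turn": 0}])

```text
time_s: 10.18
eef_pos: [0.61, -0.138, 0.0465]
eef_rot: [-0.0, 0.526, 0.851, -0.0]
wrist_force: [-2.0, -1.4, 1.6]
opening: 0.0
```

Emit:
move_arm(increments=[{"tx": 0, "ty": 0.001, "tz": 0, "turn": 0}, {"tx": 0, "ty": 0.002, "tz": 0, "turn": 0}, {"tx": 0, "ty": 0.003, "tz": 0, "turn": 0}, {"tx": 0, "ty": 0.003, "tz": 0, "turn": 0}])

```text
time_s: 10.52
eef_pos: [0.61, -0.1379, 0.0465]
eef_rot: [-0.002, 0.526, 0.851, -0.002]
wrist_force: [-14.5, -6.3, 9.0]
opening: 0.002
```

The TCP stopped advancing and the force rose to about 16 N, so the drawer is at its end stop. I'll back off gently, then up.

Emit:
move_arm(increments=[{"tx": 0, "ty": -0.004, "tz": 0, "turn": 0}, {"tx": 0, "ty": -0.012, "tz": 0, "turn": 0}, {"tx": 0, "ty": -0.03, "tz": 0, "turn": 0}, {"tx": 0, "ty": -0.06, "tz": 0, "turn": 0}, {"tx": 0, "ty": -0.09, "tz": 0, "turn": 0}, {"tx": 0, "ty": -0.1, "tz": -0.03, "turn": 0}, {"tx": 0, "ty": -0.1, "tz": -0.07, "turn": 0}, {"tx": 0, "ty": -0.1, "tz": -0.11, "turn": 0}, {"tx": 0, "ty": -0.1, "tz": -0.15, "turn": 0}, {"tx": 0, "ty": -0.13, "tz": -0.18, "turn": 0}, {"tx": 0, "ty": -0.16, "tz": -0.2, "turn": 0}, {"tx": 0, "ty": -0.16, "tz": -0.2, "turn": 0}, {"tx": 0, "ty": -0.16, "tz": -0.2, "turn": 0}, {"tx": 0, "ty": -0.16, "tz": -0.2, "turn": 0}])

```text
time_s: 11.68
eef_pos: [0.4695, -0.2076, 0.246]
eef_rot: [0.0, 0.526, 0.85, 0.0]
wrist_force: [0.1, 0.7, -0.0]
opening: -0.001
```

Run:
```python
from h import *
from bench import *
for n in('top','side'):
    p,z=viewer.camera(n);b=(slice(60,360),slice(200,540))
    cv2.imwrite(f'pics/{n}9.png',cv2.resize(p[b][:,:,::-1],None,fx=2,fy=2))
    if n=='top':
        c=viewer.get_calibration(n);P=cloud(c,z);A=np.array([.5073,-.1889]);a=np.radians(26.49);e=np.array([np.cos(a),np.sin(a)])
        D=P[...,:2]-A;s=D@e;t=D@np.array([-e[1],e[0]]);Z=P[...,2]
        for t0 in(-.17,-.1,.1,.17):
            m=(abs(t-t0)<.02)&(s>.1)&(s<.2)&(Z>.09)
            h=sorted(zip(s[m].round(3),Z[m].round(3)))
            print(t0,[h[i] for i in range(0,min(len(h),120),9)])
print(get_obs()['wrist_force'])
```

```text
-0.17 [(np.float64(0.146), np.float64(0.092)), (np.float64(0.147), np.float64(0.098)), (np.float64(0.148), np.float64(0.097)), (np.float64(0.149), np.float64(0.098)), (np.float64(0.15), np.float64(0.098)), (np.float64(0.151), np.float64(0.1)), (np.float64(0.152), np.float64(0.099)), (np.float64(0.153), np.float64(0.101)), (np.float64(0.154), np.float64(0.101)), (np.float64(0.155), np.float64(0.101)), (np.float64(0.156), np.float64(0.099)), (np.float64(0.157), np.float64(0.101)), (np.float64(0.158), np.float64(0.102)), (np.float64(0.158), np.float64(0.109))]
-0.1 [(np.float64(0.146), np.float64(0.098)), (np.float64(0.147), np.float64(0.098)), (np.float64(0.148), np.float64(0.1)), (np.float64(0.149), np.float64(0.098)), (np.float64(0.15), np.float64(0.099)), (np.float64(0.15), np.float64(0.103)), (np.float64(0.151), np.float64(0.104)), (np.float64(0.153), np.float64(0.099)), (np.float64(0.153), np.float64(0.104)), (np.float64(0.154), np.float64(0.103)), (np.float64(0.155), np.float64(0.104)), (np.float64(0.156), np.float64(0.102)), (np.float64(0.157), np.float64(0.104)), (np.float64(0.
[... 478 characters left out ...]
.156), np.float64(0.101)), (np.float64(0.157), np.float64(0.1)), (np.float64(0.158), np.float64(0.101))]
0.17 [(np.float64(0.146), np.float64(0.091)), (np.float64(0.147), np.float64(0.096)), (np.float64(0.148), np.float64(0.097)), (np.float64(0.148), np.float64(0.102)), (np.float64(0.15), np.float64(0.098)), (np.float64(0.15), np.float64(0.102)), (np.float64(0.151), np.float64(0.102)), (np.float64(0.152), np.float64(0.102)), (np.float64(0.153), np.float64(0.101)), (np.float64(0.154), np.float64(0.1)), (np.float64(0.155), np.float64(0.102)), (np.float64(0.156), np.float64(0.101)), (np.float64(0.157), np.float64(0.1)), (np.float64(0.158), np.float64(0.1))]
[ 0.24662719 -0.52342578 -0.12997519]
```

View pics/top9.png

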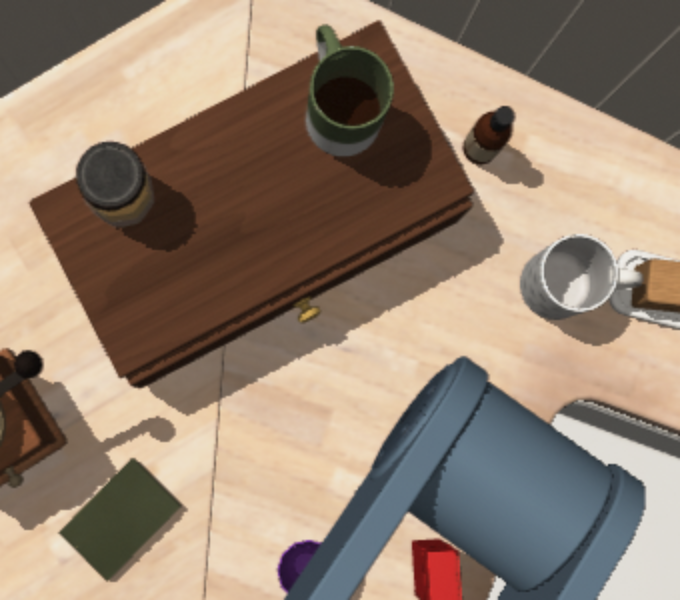

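View pics/side9.png

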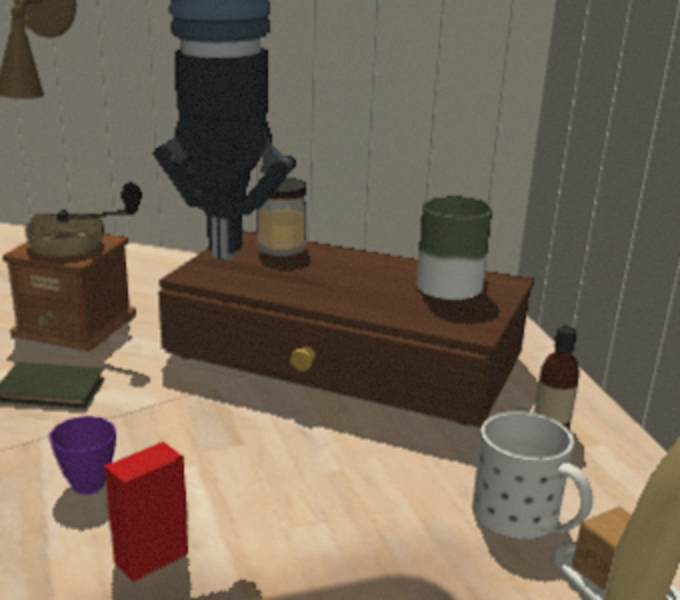

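The drawer is shut: its panel spans 146–159 mm with the unit edge directly behind, and no slit shows. The arm is clear and the bystanders are in place.

Run:
```python
from bench import workorder
print(workorder.hand_in())
```

```text
the job is handed in; nothing more can be done
None
```

The carton is tipped flat and the drawer is shut; I handed the job in at about 11.8 s of the 37 s allowed. I pushed the carton near its top with the closed fingers, above the cup's rim, so it fell right, away from the cup. I then pushed the drawer shut slowly on its knob and backed the arm off.

- **Carton and cup:** After the fall, the carton's upper face measured 59 mm above the worktop, against 58 mm expected for lying flat. The cup stood upright and unmoved. Both rode along without shifting when I last saw them, with the drawer about half shut; I could not see them once it closed.
- **Drawer:** At the end the fingers stopped advancing and the force rose to about 16 N, which I took as the end stop. The top camera then showed the panel against the unit's front edge with no gap.
- **Surroundings:** In the final pictures the spotted mug and the book looked unmoved, and the arm was clear with no force at the wrist.
- **Checks that failed or disagreed:**
  - One move call was refused, before anything moved, because its rows lacked some values.
  - The wrist depth check of the carton's position gave no points, so I used the top camera.
  - The first push stopped 5–8 mm short of shut, so I pushed again.

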